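# Function test of the envelope conveyor's emergency stop

### The job

Test the envelope conveyor's emergency stop on the grey control box: press the red mushroom button in until it latches and let go of it, then release it by pushing one of its lobes round clockwise (seen from above) with a fingertip until it pops out, without gripping the head, and last press the blue reset button fully in and let go. Leave the green start button and the things on the desk alone.

Things in the scene. Friction and masses are not known exactly. Their poses are not given: they have to be found in the camera images.
- station: grey control box screwed to the desk, 90 x 180 x 62 mm (its x, y, z); origin at the centre of its underside. On its flat top, in a row along y at x = 0: red mushroom stop at y = +45 mm (on a yellow disc 84 mm across), blue reset button at y = -27, green start button at y = -67. Behind it (x up to +113 mm, lower than 30 mm) a cable bends down into the desk
- stop (a joint): how far the stop button is pressed in, m: 0 out (the start), 0.008 fully in. A snap spring resists with about 13 N at first and less on the way, trips at 4.5 mm, then draws the button in and holds it latched with 9 N; it stays in when let go
- stop_head (a joint): clockwise turn (seen from above) of the stop button's head, rad: 0 at rest, 0.75 at its end stop; springs back to 0 when let go. Latched in, it takes up to 0.15 N m to turn and rises on a ramp; at about 0.45 rad the button pops out 8 mm by itself
- stop_top (a point): centre of the domed top of the red stop head, on its axis, 101 mm above the desk when out, 93 mm when in. The head is a trefoil 68 mm across: a hub 36 mm across and three lobes 120 degrees apart, both 12 mm thick, upper face 5 mm and underside 17 mm below this point. Under it is a black collar 34 mm across, 10 mm high on the box. x along lobe_a; turns with the head
- lobe_a: one lobe of the red stop head: a bar 18 mm wide, 12 mm thick, with a round end. Origin at the centre of the round end (radius 9 mm), 25 mm from the head's axis, at mid-thickness; x points radially outward, z up; straight flanks at y = +9 and -9 mm run inward to the hub. A push on the +9 flank turns it clockwise. Between two lobes is an open notch of 120 degrees
- lobe_b: the next lobe of the stop head, 120 degrees counter-clockwise of lobe_a; described as lobe_a
- lobe_c: the third lobe of the stop head, 240 degrees counter-clockwise of lobe_a; described as lobe_a
- hub_ab: the hub's side at the bottom of the notch between lobe_a and lobe_b (opposite lobe_c), 18 mm from the axis, at mid-thickness; x points radially outward
- hub_bc: the hub's side between lobe_b and lobe_c (opposite lobe_a); described as hub_ab
- hub_ca: the hub's side between lobe_c and lobe_a (opposite lobe_b); described as hub_ab
- reset (a joint): how far the blue reset button is pressed, m: 0 out, 0.005 fully in, spring-return, 5 N fully in
- reset_top (a point): centre of the top of the blue reset button, 26 mm across, 14 mm above the box top, in an aluminium ring 31 mm across and 8 mm high
- start (a joint): how far the green start button is pressed, m: 0 out, 0.005 fully in, spring-return; to be left alone
- start_top (a point): centre of the top of the green start button, 26 mm across, 12 mm above the box top, in an aluminium ring like that of the reset button, 40 mm from it
- stamp_mid (a point): bystander: round self-inking stamp standing upright, black on a white frame, 47 mm across, 92 mm high; its middle
- tape_mid (a point): bystander: roll of packing tape lying flat, 100 mm across, 48 mm high; its middle
- jar_mid (a point): bystander: glass jar with a gold lid, 64 mm across, 80 mm high; its middle
- marker_mid (a point): bystander: yellow highlighter with a black cap lying along its x, 114 x 21 x 16 mm; its middle
- punch_mid (a point): bystander: red two-hole punch, about 165 x 105 mm and 100 mm high, lever towards its -x; a point 40 mm above the desk at its middle
- spray_mid (a point): bystander: amber spray bottle standing upright, 68 mm across, 166 mm high; a point 80 mm above the desk
- scissors_mid (a point): bystander: closed scissors with red handles lying flat, 175 x 75 x 10 mm, blades towards its x; near the pivot

How it is judged:
By the outcome, as a careful person would: the job done as asked, in the order asked, and still so for the second after the job is handed in, with the robot touching nothing.
It also fails if it takes over 48 s, if anything falls off the work surface, if the arm or the gripper's body presses on something with over 40 N, if the wrist force passes 120 N, or if a joint passes its speed limit or range.

### The arm

A 6-joint arm with a two-finger parallel gripper is mounted at the origin on the work surface. World frame = base frame: x ahead of the robot, y to its left, z up, the work surface at z = 0. Lengths are in m, angles in rad, forces in N, time in s.
With the tool pointing down it reaches from about 0.35 to 0.775 m from the base axis. Payload 5.5 kg.
Tool frame: the origin (TCP) lies at the very end of the fingers, on their centre line; the grasp point (between the pads) lies 19 mm behind it (grip_point_offset is the distance from the TCP to the grasp point, in m); z points along the fingers, y is the direction in which the jaws open and shut (so a half turn about z gives the same grasp; the last joint's range is limited). The gripper opens to 85 mm and grips with 20 to 120 N. Pads are 22 mm wide; open, the fingers measure 114 mm over their backs; the gripper's body (76 mm by 85 mm) begins 54 mm behind the grasp point. The pads swing forward as they close: fully open they stand 13 mm farther back than shut.
Start: joints at [-1.424, 0.313, 0.046, 1.304, 0, 1.431], TCP at [0.163, -0.552, 0.231] pointing down, gripper open.
Joint ranges: [-2.76, 2.76], [-0.86, 1.69], [-1.03, 1.26], [-2.2, 2.34], [-1.47, 1.5], [-3.14, 3.14]. Speed limits (rad/s): [2.57, 2.57, 3.14, 3.14, 3.14, 3.14].

### API

Orientations are given as a unit quaternion [w, x, y, z].
In Python, from workcell import * gives the robot as it stands.
- The arm moves only by the shell command python3 -m crank 'ROWS' [OPENING] [FORCE]. ROWS is a JSON object of lists of equal length, an entry for each row: "travel": the shift along the tool's x, y, z in units of 40 mm (1.0 is 40 mm), a list of three; "turn": the turn about the tool's z in rad. In form: {"travel": [[x, y, z], ...], "turn": [turn, ...]}. A call has 1 to 5 rows; each row is the pose to reach, as a shift and turn from the pose commanded when the call began, along the tool's axes at that moment; what a row does not reach only later rows make up. A row lasts 1/12 s, in which the tool goes at most 41.7 mm and 7.16 degrees, less where a joint would pass 70% of its speed; a pose out of reach is approached as far as the arm can. A call with a gripper value outside its range is refused whole. OPENING is the finger opening in mm, from 0 to 85.4, set as the call begins (- or left out, the last holds). The fingers move at their own pace and stop on an object; FORCE is the grip in N (left out, the last holds). Time passes only in rows, so rows that repeat a pose let the fingers close. It gives the time, the measured TCP pose, the force and the opening at its end, in the units of the state.
- get_state(): the state, without advancing time (a new reading comes with each control period).
- read_camera(name): name is "side" or "top" or "wrist"; returns a dict with "image" (400x640x3 uint8, red, green, blue), "K" (3x3 intrinsics, pixels), "R" (3x3) and "t" (3): a world point X has camera coordinates R X + t. Camera axes: x right, y down, z forward; pixel columns grow to the right and rows downward; lengths in m; the calibration is good to about 2 mm. A picture is of the moment at which its call begins. There is no depth.
- hand_in(): hands the job in, once; it reports no verdict.
The state is a dict: "clock": time; "joint_pos": joint angles; "qvel": joint speeds; "tau": joint torques, N m; "tcp_pos": TCP position; "orientation": TCP orientation; "wrist_force": force on the tool from outside, world axes, zero at the start; "ft_torque": the same for the moment, N m; "finger_gap": finger opening in m.
Only numpy, scipy, OpenCV 4.12 (cv2) and the standard library are available. Lean on these libraries where they do the work, as an engineer would, in place of code of your own. Each camera call takes 0.05 s, during which the arm holds its last target. There are 200 camera calls.

## Working session

There is one attempt and no reset: what is moved stays moved. The work goes in short steps, Python scripts to look and compute and a shell command to move; the robot and the scene stay as the last step left them, time stands still between calls to the robot, and variables do not carry over. Pictures are saved under pics/ and viewed, about 8 in all and at most 12, crops included, and the job is handed in when it is done.

```bash
mkdir -p pics; cat > h.py <<'E'
from workcell import *
import numpy as np, cv2
def snap(n,f):
    c=read_camera(n); cv2.imwrite(f'pics/{f}.png',c['image'][:,:,::-1]); np.savez(f'pics/{f}.npz',**c); return c
def ray(c,u,v,z):
    d=np.asarray(c['R']).T@np.linalg.inv(c['K'])@np.array([u,v,1.]); o=-np.asarray(c['R']).T@c['t']
    return o+d*(z-o[2])/d[2]
def rayod(c,u,v):
    d=np.asarray(c['R']).T@np.linalg.inv(c['K'])@np.array([u,v,1.]); return -np.asarray(c['R']).T@c['t'],d/np.linalg.norm(d)
def tri(l):
    A=0;b=0
    for o,d in l:
        P=np.eye(3)-np.outer(d,d);A=A+P;b=b+P@o
    return np.linalg.solve(A,b)
def proj(c,X):
    p=c['K']@(c['R']@np.asarray(X)+c['t']); return p[:2]/p[2]
E
python3 - <<'E'
from h import *
a=snap('top','top0');b=snap('side','side0')
cv2.imwrite('pics/both.png',cv2.resize(np.vstack([a['image'],b['image']])[:,:,::-1],None,fx=.75,fy=.75))
s=get_state();print(s)
for c in(a,b):print(c['K'],-c['R'].T@c['t'],c['R'])
E
```

```text
{'clock': 0.1, 'joint_pos': array([-1.42360892e+00,  3.13934616e-01,  4.51080944e-02,  1.30358376e+00,
       -1.09960457e-05,  1.43121245e+00]), 'qvel': array([-1.80980396e-03, -3.57930411e-04,  1.53199744e-03,  4.48231651e-05,
        2.19563578e-03, -1.44902663e-04]), 'tau': array([ 2.37216896e-03, -4.81726813e+01,  2.99242687e+01,  1.27151681e-02,
       -1.60200570e-04,  2.99799055e-06]), 'tcp_pos': array([ 0.16257386, -0.55107892,  0.23049907]), 'orientation': array([-8.06950821e-04,  9.89737556e-01,  1.42894783e-01, -8.56591384e-06]), 'wrist_force': array([ 0.59711479,  0.36668688, -0.04575077]), 'ft_torque': array([-0.00418096,  0.02072747,  0.00421224]), 'finger_gap': 0.08567206460179808}
[[391.08553146   0.         317.29614949]
 [  0.         391.08553146 204.89787235]
 [  0.           0.           1.        ]] [ 0.37262847 -0.00602898  1.50774534] [[ 0.00560619 -0.99993092 -0.01033095]
 [-0.99446896 -0.00449141 -0.10493485]
 [ 0.1048812   0.01086209 -0.99442544]]
[[399.24273      0.         320.96856212]
 [  0.         399.24273    200.13734504]
 [  0.           0.           1.        ]] [0.50623861 0.84408018 0.78479325] [[-0.99978     0.00540687 -0.02026609]
 [ 0.01921207  0.62378432 -0.78136036]
 [ 0.00841695 -0.78157782 -0.62375097]]
```

View pics/both.png

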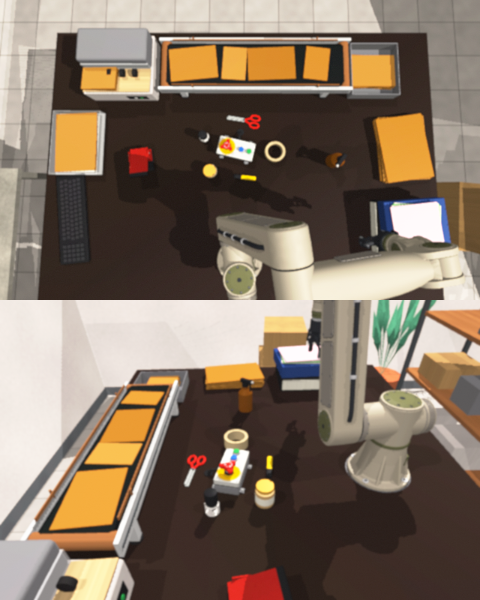

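The combined view (scaled by 0.75) shows the box at about (236,148) in the top half, with the red stop at its left (226,146) and blue at (239,148). The jar, tape, stamp and highlighter stand around it. Next I measure it by colour.

```bash
cat >> h.py <<'E'
RNG={'red':[((0,130,90),(8,255,255)),((172,130,90),(180,255,255))],'blue':[((98,120,70),(128,255,255))],'green':[((45,90,50),(90,255,255))],'yellow':[((22,120,110),(34,255,255))]}
def blobs(c,col,roi,amin=8):
    u0,v0,u1,v1=roi; h=cv2.cvtColor(np.ascontiguousarray(c['image'][v0:v1,u0:u1]),cv2.COLOR_RGB2HSV)
    m=sum(cv2.inRange(h,*r) for r in RNG[col]); n,l,s,ce=cv2.connectedComponentsWithStats(m)
    return sorted([(int(s[i,4]),ce[i]+[u0,v0]) for i in range(1,n) if s[i,4]>=amin],key=lambda q:-q[0]),m
E
python3 - <<'E'
from h import *
a=dict(np.load('pics/top0.npz'));b=dict(np.load('pics/side0.npz'))
R={}
for n,c,roi in(('top',a,(275,170,350,225)),('side',b,(270,185,350,270))):
    for col in('red','blue','green','yellow'):
        bl,_=blobs(c,col,roi,4);R[n,col]=bl;print(n,col,[(s,p.round(1)) for s,p in bl])
for col,z in(('red',.094),('blue',.076),('green',.074)):
    try:
        p,q=R['top',col][0][1],R['side',col][0][1]
        print(col,tri([rayod(a,*p),rayod(b,*q)]).round(4),ray(a,*p,z).round(4),ray(b,*q,z).round(4))
    except IndexError: pass
big=[cv2.resize(a['image'][150:240,250:370],None,fx=5,fy=5,interpolation=2),cv2.resize(b['image'][170:280,250:370],None,fx=5,fy=5,interpolation=2)]
cv2.imwrite('pics/z.png',cv2.resize(np.hstack([cv2.resize(x,(400,400)) for x in big]),(800,400))[:,:,::-1])
E
```

```text
top red [(94, array([302. , 193.7])), (31, array([339.2, 170.8]))]
top blue [(24, array([321. , 198.7]))]
top green [(28, array([331.5, 201.2]))]
top yellow [(138, array([304.6, 197.7])), (47, array([279.7, 222.3])), (24, array([297. , 188.3]))]
side red [(174, array([303.2, 222.6])), (65, array([272. , 212.3]))]
side blue [(36, array([311.3, 209.6]))]
side green [(39, array([314.8, 200.5]))]
side yellow [(287, array([305.1, 231.6])), (96, array([346.1, 247.1]))]
red [0.5629 0.0656 0.0896] [0.5627 0.0653 0.094 ] [0.5621 0.0705 0.094 ]
blue [ 0.5447 -0.0038  0.0758] [ 0.5466 -0.0039  0.076 ] [ 0.5428 -0.0031  0.076 ]
green [ 0.5354 -0.0425  0.0768] [ 0.5377 -0.0427  0.074 ] [ 0.5335 -0.0456  0.074 ]
```

View pics/z.png

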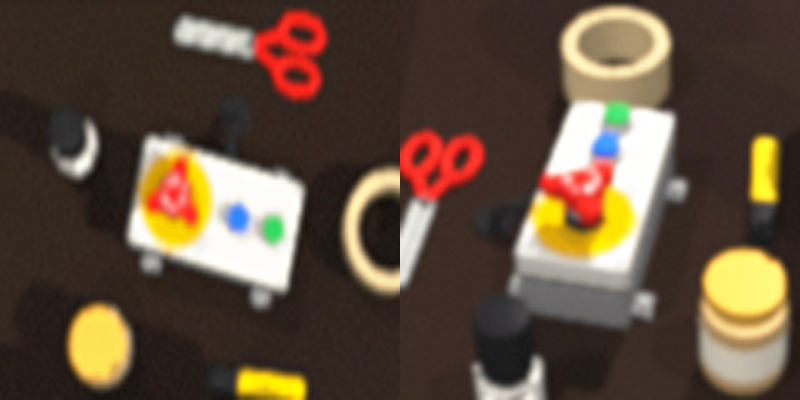

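The stop is near (0.563, 0.067) and the row of buttons runs at about 76° yaw. I'll raise the arm, move above the box and close the fingers on the way.

```bash
python3 -m crank '{"travel":[[0.7,-0.6,-0.4],[1.4,-1.25,-0.8],[2.1,-1.9,-1.2],[2.8,-2.6,-1.5],[3.5,-3.3,-1.75]],"turn":[0,0,0,0,0]}' 0 30
python3 -m crank '{"travel":[[0.74,-0.66,0],[1.48,-1.32,0],[2.22,-2,0],[2.96,-2.66,0],[3.7,-3.33,0]],"turn":[0,0,0,0,0]}'
python3 -m crank '{"travel":[[0.74,-0.66,0],[1.48,-1.32,0],[2.22,-2,0],[2.96,-2.66,0],[3.7,-3.33,0]],"turn":[0,0,0,0,0]}'
```

```text
clock: 0.52
tcp_pos: [0.2601, -0.3839, 0.3019]
orientation: [0.0, 0.99, 0.143, 0.0]
wrist_force: [0.9, -0.1, 0.4]
finger_gap: 0.0254
clock: 0.93
tcp_pos: [0.3643, -0.2138, 0.3012]
orientation: [0.0, 0.99, 0.143, 0.0]
wrist_force: [1.4, -0.2, -0.2]
finger_gap: -0.0001
clock: 1.35
tcp_pos: [0.4686, -0.044, 0.3011]
orientation: [0.0, 0.99, 0.143, -0.0]
wrist_force: [0.7, -0.5, 0.7]
finger_gap: 0.0001
```

```bash
python3 -m crank '{"travel":[[0.6,-0.5,0],[1.2,-1,0],[1.75,-1.4,0],[1.75,-1.4,0],[1.75,-1.4,0]],"turn":[-0.12,-0.24,-0.36,-0.48,-0.6]}'
python3 -m crank '{"travel":[[0,0,0],[0,0,0],[0,0,0],[0,0,0],[0,0,0]],"turn":[-0.12,-0.24,-0.36,-0.43,-0.43]}'
python3 - <<'E'
from h import *
w=snap('wrist','w1');print(-w['R'].T@w['t'],w['R'],w['K'],get_state()['joint_pos'])
E
```

```text
clock: 1.77
tcp_pos: [0.5199, 0.0291, 0.3003]
orientation: [-0.0, 0.901, 0.433, -0.001]
wrist_force: [-1.0, 0.3, -0.1]
finger_gap: -0.0005
clock: 2.18
tcp_pos: [0.5192, 0.0275, 0.3008]
orientation: [-0.0, 0.79, 0.613, -0.0]
wrist_force: [0.7, -0.1, -0.5]
finger_gap: 0.0
[0.53940185 0.10522406 0.4428746 ] [[ 0.96834668 -0.24960154 -0.00194575]
 [-0.23650024 -0.91995645  0.31264641]
 [-0.07982703 -0.30228994 -0.94986759]] [[348.30617283   0.         309.66284432]
 [  0.         348.30617283 199.64956919]
 [  0.           0.           1.        ]] [-1.01557036e-01  1.95836078e-01  6.03691817e-02  1.43619310e+00
 -9.06889043e-05  1.72480091e+00]
```

View pics/w1.png

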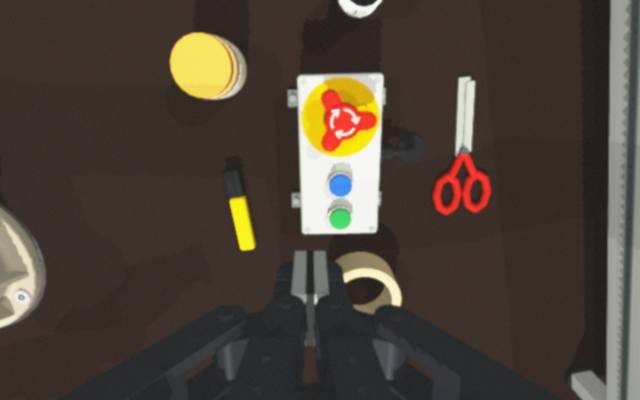

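The wrist view shows the stop at (345,120), with lobes towards (331,98), (370,120) and (329,144). Blue is at (340,185) and green at (340,217). Now I measure the centre and lobe angles.

```bash
cat >> h.py <<'E'
def trefoil(c,roi,z):
    bl,m=blobs(c,'red',roi,30)
    k=max(cv2.findContours(m,cv2.RETR_EXTERNAL,cv2.CHAIN_APPROX_NONE)[0],key=cv2.contourArea)[:,0]+np.array(roi[:2])
    P=np.array([ray(c,*p,z)[:2] for p in k]); (x,y),r=cv2.minEnclosingCircle((P*1000).astype(np.float32))
    C=np.array([x,y])/1000; d=P-C; th=np.arctan2(d[:,1],d[:,0]); rr=np.hypot(*d.T); o=rr>.024
    ph=np.angle((np.exp(3j*th[o])*rr[o]).sum())/3
    return C,r,np.degrees(ph+np.array([0,2,4])*np.pi/3)
E
python3 - <<'E'
from h import *
w=dict(np.load('pics/w1.npz'));a=dict(np.load('pics/top0.npz'));b=dict(np.load('pics/side0.npz'))
C,r,an=trefoil(w,(295,75,390,160),.094);print(C,r,an)
for col,pt,ps,z in(('blue',(321.,198.7),(311.3,209.6),.076),('green',(331.5,201.2),(314.8,200.5),.074)):
    bl,_=blobs(w,col,(300,165,380,240));p=bl[0][1];print(col,p,ray(w,*p,z),tri([rayod(w,*p),rayod(a,*pt),rayod(b,*ps)]))
p=proj(w,[*C,.094]);print(p,tri([rayod(w,*p),rayod(b,303.2,222.6),rayod(a,302,193.7)]))
h=cv2.cvtColor(w['image'],cv2.COLOR_RGB2GRAY)[60:245,280:400]
k=max(cv2.findContours(cv2.inRange(cv2.cvtColor(np.ascontiguousarray(w['image'][60:245,285:400]),cv2.COLOR_RGB2HSV),(0,0,150),(180,60,255)),0,1)[0],key=cv2.contourArea)[:,0]+np.array([285,60])
P=np.array([ray(w,*q,.062)[:2]*1000 for q in k],np.float32);print('box',cv2.minAreaRect(P))
print('lobe angles image check', [proj(w,[*(C+.025*np.array([np.cos(t),np.sin(t)])),.094]).round() for t in np.radians(an)])
E
```

```text
[0.56147443 0.06538258] 32.1148796081543 [-13.31885917 106.68114083 226.68114083]
blue [340.2132964  185.16066482] [ 0.5450956  -0.00369592  0.076     ] [ 0.54487176 -0.00382119  0.07556144]
green [339.92944785 218.60429448] [ 0.53602104 -0.04265559  0.074     ] [ 0.53561756 -0.04218054  0.07659766]
[342.28189216 120.4985763 ] [0.56247701 0.06532062 0.08957644]
box ((547.7349853515625, 22.21118927001953), (178.61558532714844, 100.20274353027344), 76.74134826660156)
lobe angles image check [array([368., 120.]), array([329.,  98.]), array([330., 143.])]
```

```bash
python3 -m crank '{"travel":[[0.7,0.45,0.5],[1.19,0.79,1.2],[1.19,0.79,2.1],[1.19,0.79,3],[1.19,0.79,3.8]],"turn":[0,0,0,0,0]}'
python3 -m crank '{"travel":[[0,0,0.4],[0,0,0.7],[0,0,0.7],[0,0,0.7]],"turn":[0,0,0,0]}'
```

```text
clock: 2.65
tcp_pos: [0.5615, 0.0659, 0.1469]
orientation: [-0.0, 0.792, 0.611, -0.001]
wrist_force: [0.3, -0.1, -0.3]
finger_gap: 0.0
clock: 2.98
tcp_pos: [0.5614, 0.0655, 0.1207]
orientation: [-0.001, 0.791, 0.611, -0.001]
wrist_force: [-0.1, -0.1, 0.7]
finger_gap: -0.0002
```

```bash
python3 -m crank '{"travel":[[0,0,0.3],[0,0,0.4],[0,0,0.46],[0,0,0.52],[0,0,0.58]],"turn":[0,0,0,0,0]}'
python3 -m crank '{"travel":[[0,0,0.05],[0,0,0.1],[0,0,0.13],[0,0,0.13]],"turn":[0,0,0,0]}'
```

```text
clock: 3.4
tcp_pos: [0.5627, 0.0655, 0.0996]
orientation: [0.001, 0.791, 0.612, 0.001]
wrist_force: [-3.0, 0.1, 8.1]
finger_gap: -0.0003
clock: 3.73
tcp_pos: [0.5623, 0.0655, 0.0931]
orientation: [0.0, 0.791, 0.612, 0.0]
wrist_force: [-0.4, -0.7, 0.5]
finger_gap: -0.0001
```

Wrist force fell from 8 N to 0.5 N as it went in, which fits the trip. I'll push slightly deeper, lift straight up, move to the notch on the robot's side and look.

```bash
python3 -m crank '{"travel":[[0,0,0.04],[0,0,0.06],[0,0,0.06]],"turn":[0,0,0]}'
python3 -m crank '{"travel":[[0,0,-0.5],[0,0,-1],[0.3,-0.5,-1.1],[0.75,-1.13,-1.1],[0.75,-1.13,-1.1]],"turn":[0,0,0,0,0]}'
python3 - <<'E'
from h import *
w=snap('wrist','w2');cv2.imwrite('pics/w2c.png',w['image'][40:400,100:600,::-1])
b=snap('side','s2');bl,_=blobs(b,'red',(280,205,340,250));print(bl[:3])
bl,_=blobs(w,'red',(200,100,460,330));print(bl[:3])
print(get_state()['tcp_pos'], [proj(w,[.5618,.0656,z]) for z in(.093,.101)])
E
```

```text
clock: 3.98
tcp_pos: [0.5627, 0.0655, 0.0928]
orientation: [0.001, 0.791, 0.612, 0.001]
wrist_force: [-4.1, -0.5, 13.7]
finger_gap: -0.0002
clock: 4.4
tcp_pos: [0.5226, 0.1085, 0.1348]
orientation: [-0.001, 0.79, 0.613, -0.001]
wrist_force: [-0.9, -0.7, -0.7]
finger_gap: 0.0
[(167, array([304.38323353, 224.75449102]))]
[(3802, array([388.29668595, 270.21462388])), (14, array([387.57142857, 303.07142857]))]
[0.52522685 0.10659632 0.13457733] [array([391.03957123, 281.2889377 ]), array([394.05279002, 288.66341759])]
```

View pics/w2c.png

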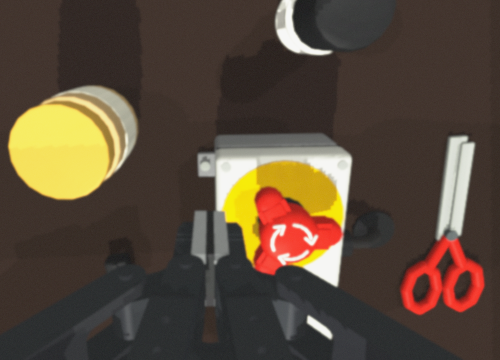

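The picture shows the closed fingertips at crop (217,220), left of the upper lobe at (270,205) and clear of it. The head has moved 2 px lower in the side view, so it is latched. Now I go down beside it and push.

```bash
python3 -m crank '{"travel":[[0,0,0.6],[0,0,1.1],[0,0,1.4],[0,0,1.59],[0,0,1.59]],"turn":[0,0,0,0,0]}'
python3 -m crank '{"travel":[[0,0.12,0],[0,0.24,0],[0,0.34,0],[0,0.42,0],[0,0.5,0]],"turn":[0,0,0,0,0]}'
```

```text
clock: 4.92
tcp_pos: [0.5249, 0.1053, 0.0689]
orientation: [-0.001, 0.791, 0.612, -0.001]
wrist_force: [-0.2, -0.4, 0.0]
finger_gap: -0.0
clock: 5.33
tcp_pos: [0.543, 0.1043, 0.0715]
orientation: [-0.004, 0.79, 0.613, 0.001]
wrist_force: [-11.1, 15.9, 7.8]
finger_gap: 0.0001
```

The reaction has a strong outward part: the tip sits too far out on the lobe's round end. I'll back off and look.

```bash
python3 -m crank '{"travel":[[0,-0.15,0],[0,-0.3,0],[0,-0.3,0]],"turn":[0,0,0]}'
python3 - <<'E'
from h import *
w=snap('wrist','w3');cv2.imwrite('pics/w3c.png',cv2.resize(w['image'][200:400,240:460,::-1],None,fx=3,fy=3,interpolation=2)[:600])
print(get_state()['tcp_pos'],get_state()['wrist_force'])
C=np.array([.5618,.0656]);ex=np.array([.973,-.230]);ey=np.array([.23,.973])
for n,(x,y) in dict(axis=(0,0),lobe=(-12.5,21.65),lobeout=(-17,29.4)).items():print(n,(proj(w,[*(C+(x*ex+y*ey)/1000),.088])-[240,200])*3)
E
```

```text
clock: 5.58
tcp_pos: [0.5336, 0.104, 0.0716]
orientation: [0.0, 0.791, 0.612, 0.0]
wrist_force: [-0.0, -0.4, -0.4]
finger_gap: 0.0002
[0.53417095 0.10378763 0.07161979] [ 0.85665252 -0.7893838   0.17363405]
axis [460.95668094 444.38766876]
lobe [380.3950979  320.49323892]
lobeout [349.56580591 273.36682901]
```

View pics/w3c.png

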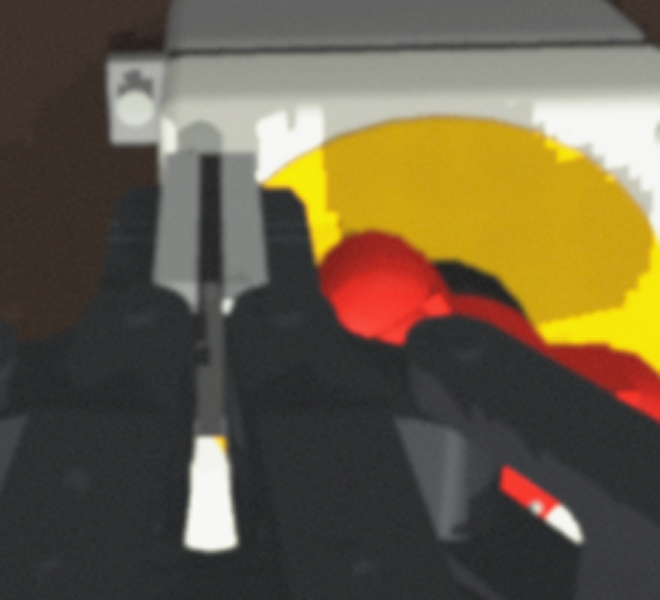

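The view shows the tip at (210,155), with its black backing about 4 mm left of the lobe at (375,290). The head is back at rest and still down. I'll shift 5 mm inward along the lobe and push again.

```bash
python3 -m crank '{"travel":[[-0.07,0,0],[-0.13,0,0],[-0.13,0.1,0],[-0.13,0.15,0]],"turn":[0,0,0,0]}'
python3 -m crank '{"travel":[[0,0.05,0],[0,0.1,0],[0,0.1,0]],"turn":[0,0,0]}'
```

```text
clock: 5.97
tcp_pos: [0.537, 0.0982, 0.0707]
orientation: [-0.002, 0.791, 0.612, -0.0]
wrist_force: [-6.1, 6.3, 2.7]
finger_gap: -0.0001
clock: 6.22
tcp_pos: [0.5389, 0.0987, 0.0705]
orientation: [-0.004, 0.79, 0.612, -0.001]
wrist_force: [-8.3, 9.6, 6.7]
finger_gap: 0.0004
```

```bash
python3 - <<'E'
from h import *
w=snap('wrist','w4');b=snap('side','s4')
i=cv2.resize(w['image'][200:400,240:460],None,fx=2.2,fy=2.2,interpolation=2);j=cv2.resize(b['image'][190:250,270:345],(300,240),interpolation=2)
j=cv2.copyMakeBorder(j,0,i.shape[0]-240,0,0,0);cv2.imwrite('pics/w4c.png',np.hstack([i,j])[:,:,::-1])
s=get_state();print(s['tcp_pos'],s['wrist_force'],s['ft_torque'])
E
```

```text
[0.53890507 0.09873877 0.0705436 ] [-8.21230689  9.99747995  6.26292768] [1.72475518 1.76414221 0.03924141]
```

View pics/w4c.png

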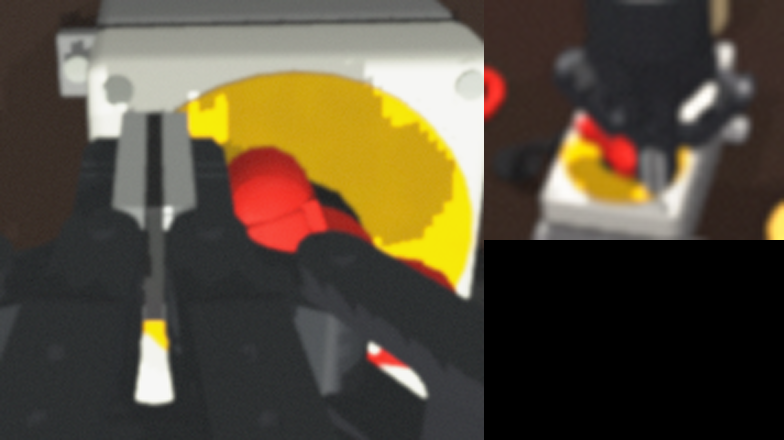

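The finger's back touches the lobe's round end, but the reaction shows friction cancelling the torque. I'll back off, start further in and push along the arc (forward and outward together).

```bash
python3 -m crank '{"travel":[[0,-0.15,0],[-0.06,-0.22,0],[-0.12,-0.2,0],[-0.1,-0.12,0],[-0.08,-0.06,0]],"turn":[0,0,0,0,0]}'
python3 -m crank '{"travel":[[0.03,0.06,0],[0.06,0.12,0],[0.09,0.18,0]],"turn":[0,0,0]}'
```

```text
clock: 6.73
tcp_pos: [0.5373, 0.0947, 0.0705]
orientation: [-0.002, 0.791, 0.612, -0.0]
wrist_force: [-7.9, 7.9, 5.1]
finger_gap: -0.0003
clock: 6.98
tcp_pos: [0.5419, 0.0969, 0.0703]
orientation: [-0.004, 0.791, 0.612, -0.003]
wrist_force: [-18.1, 5.8, 12.3]
finger_gap: 0.0001
```

```bash
python3 -m crank '{"travel":[[0.03,0.06,0],[0.05,0.12,0],[0.06,0.15,0]],"turn":[0,0,0]}'
python3 - <<'E'
from h import *
w=snap('wrist','w5');b=snap('side','s5')
i=cv2.resize(w['image'][200:400,240:460],None,fx=2.2,fy=2.2,interpolation=2);j=cv2.resize(b['image'][190:250,270:345],(300,240),interpolation=2)
j=cv2.copyMakeBorder(j,0,i.shape[0]-240,0,0,0);cv2.imwrite('pics/w5c.png',np.hstack([i,j])[:,:,::-1])
s=get_state();print(s['tcp_pos'],s['wrist_force'],s['ft_torque'])
E
```

```text
clock: 7.23
tcp_pos: [0.5446, 0.0978, 0.0701]
orientation: [-0.006, 0.791, 0.612, -0.005]
wrist_force: [-25.6, 6.3, 19.2]
finger_gap: -0.0003
[0.54455127 0.09776368 0.07008975] [-23.76669705   6.33958203  17.88212667] [ 1.15762797  4.46952196 -0.07913334]
```

View pics/w5c.png

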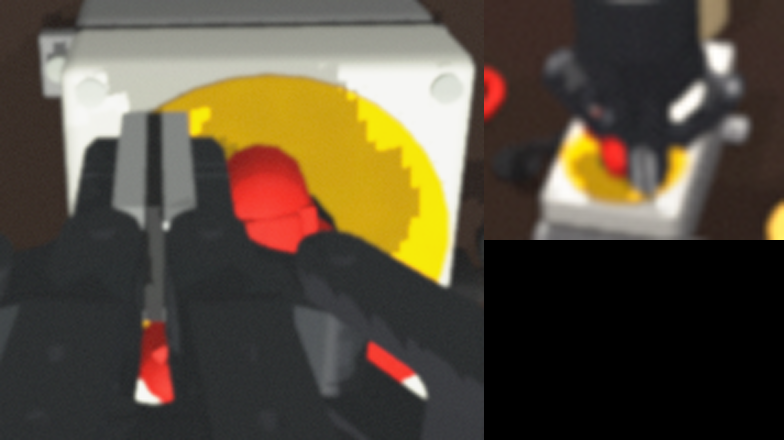

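The lobe has begun to turn, but 25 N sideways and 19 N up says the wide finger linkage is riding on the head. I'll back off, rise 6 mm and turn the hand 0.5 rad so the linkage lies tangentially, off the head.

```bash
python3 -m crank '{"travel":[[0,-0.3,0],[0,-0.6,-0.05],[0,-0.65,-0.15],[-0.1,-0.65,-0.15],[-0.2,-0.65,-0.15]],"turn":[0,0,0,-0.12,-0.24]}'
python3 -m crank '{"travel":[[-0.1,0,0],[-0.25,0,0],[-0.25,0,0]],"turn":[-0.12,-0.24,-0.26]}'
python3 - <<'E'
from h import *
w=snap('wrist','w6');s=get_state()
d=s['tcp_pos'][:2]-[.5618,.0656];print(s['tcp_pos'],s['wrist_force'],'box',d@[.973,-.23],d@[.23,.973])
q=s['orientation'];yaw=2*np.arctan2(q[2],q[1]);print('yaw box deg',np.degrees(yaw)+13.3)
cv2.imwrite('pics/w6c.png',cv2.resize(w['image'][150:400,160:480],None,fx=2,fy=2)[:,:,::-1])
E
```

```text
clock: 7.75
tcp_pos: [0.5276, 0.0947, 0.0777]
orientation: [0.001, 0.71, 0.704, 0.001]
wrist_force: [0.9, -0.8, 0.2]
finger_gap: 0.0004
clock: 8.0
tcp_pos: [0.5274, 0.0838, 0.0774]
orientation: [0.001, 0.614, 0.789, 0.0]
wrist_force: [-0.1, -0.3, 0.6]
finger_gap: -0.0001
[0.52723751 0.08426271 0.07732921] [0.63446341 0.64583777 0.59541235] box -0.03792172859777827 0.010209442129167873
yaw box deg 117.31227821879814
```

View pics/w6c.png

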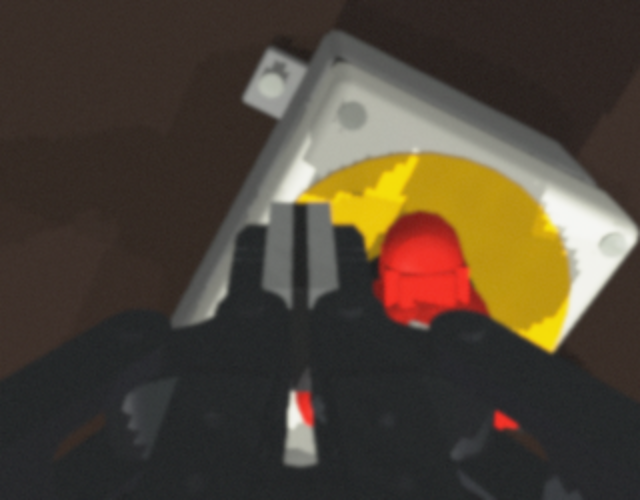

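The picture shows the fingers now parallel to the lobe's flank (lobe at (425,265), finger at (300,240)), with a clear gap. Pushing along the arc.

```bash
python3 -m crank '{"travel":[[0,0.08,0],[0,0.15,0],[0.02,0.22,0],[0.04,0.29,0]],"turn":[0,0,0.05,0.1]}'
python3 -m crank '{"travel":[[0.02,0.06,0],[0.04,0.12,0],[0.06,0.18,0]],"turn":[0.05,0.1,0.15]}'
```

```text
clock: 8.38
tcp_pos: [0.5362, 0.0901, 0.0768]
orientation: [-0.001, 0.655, 0.756, -0.0]
wrist_force: [-4.6, 0.7, 2.8]
finger_gap: -0.0001
clock: 8.63
tcp_pos: [0.5401, 0.0937, 0.0765]
orientation: [-0.003, 0.71, 0.704, -0.002]
wrist_force: [-12.1, 1.1, 9.2]
finger_gap: -0.0003
```

The upward force stays at about 0.75 times the push, so friction on my finger is holding the head down on its ramp. I'll raise the finger while pushing.

```bash
python3 -m crank '{"travel":[[0.01,0.04,-0.05],[0.02,0.08,-0.1],[0.03,0.12,-0.14]],"turn":[0,0,0]}'
```

```text
clock: 8.88
tcp_pos: [0.5444, 0.0946, 0.0808]
orientation: [-0.003, 0.709, 0.705, -0.003]
wrist_force: [-5.4, -0.1, -1.6]
finger_gap: 0.0003
```

```bash
python3 -m crank '{"travel":[[0,0.03,-0.02],[0.01,0.06,-0.03],[0.01,0.08,-0.03]],"turn":[0,0,0]}'
python3 - <<'E'
from h import *
s=get_state();print(s['wrist_force'],s['tcp_pos'])
for f in('side0','s2','s4','s5'):print(f,[ (n,p.round(1)) for n,p in blobs(dict(np.load(f'pics/{f}.npz')),'red',(285,205,335,250))[0][:2]])
b=snap('side','s7');w=snap('wrist','w7');print('s7',[(n,p.round(1)) for n,p in blobs(b,'red',(285,205,335,250))[0][:2]])
i=cv2.resize(w['image'][180:400,200:460],None,fx=1.8,fy=1.8);j=cv2.resize(b['image'][190:250,270:345],(300,240),interpolation=2)
j=cv2.copyMakeBorder(j,0,i.shape[0]-240,0,0,0);cv2.imwrite('pics/w7c.png',np.hstack([i,j])[:,:,::-1])
E
```

```text
clock: 9.13
tcp_pos: [0.5512, 0.0952, 0.0835]
orientation: [-0.001, 0.709, 0.706, -0.0]
wrist_force: [-4.8, 2.7, -0.1]
finger_gap: -0.0001
[-4.8230801   2.65316158 -0.12606284] [0.55115947 0.09518764 0.08352963]
side0 [(174, array([303.2, 222.6]))]
s2 [(167, array([304.4, 224.8]))]
s4 [(101, array([301.4, 226.3]))]
s5 [(60, array([302., 228.]))]
s7 [(57, array([300.5, 225.6])), (12, array([314.5, 222. ]))]
```

View pics/w7c.png

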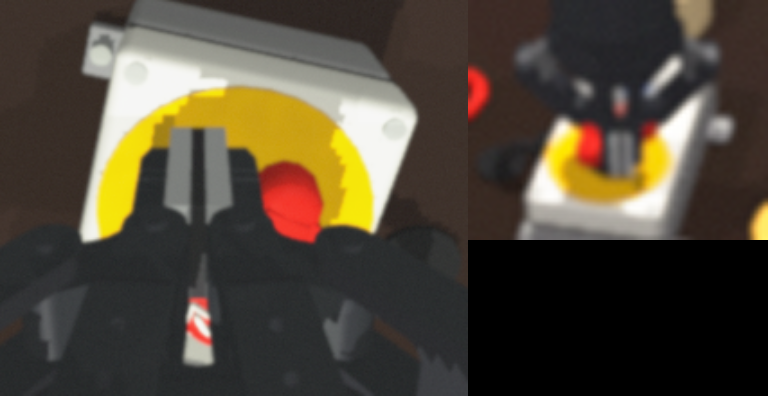

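With the face now past 0.6 rad of turn and the force down to 5 N, the stop has probably popped. I'll withdraw sideways and then up, and check the height from two views.

```bash
python3 -m crank '{"travel":[[0,-0.3,0],[0,-0.6,0],[0,-0.9,0],[0,-0.9,-0.8],[0,-0.9,-1.8]],"turn":[0,0,0,0,0]}'
python3 -m crank '{"travel":[[0,-0.5,-0.8],[0,-1.3,-1.5],[0,-2,-2],[0,-2.5,-2.2],[0,-2.5,-2.2]],"turn":[0,0,0,0,0]}'
python3 - <<'E'
from h import *
print(get_state()['tcp_pos'])
b=snap('side','s8');w=snap('wrist','w8');a=snap('top','t8')
print('s8',blobs(b,'red',(285,205,335,250))[0][:2],blobs(a,'red',(285,180,325,215))[0][:2])
print([(n,p) for n,p in blobs(w,'red',(150,0,640,330),100)[0]],[proj(w,[.5618,.0656,z]) for z in(.086,.094)])
cv2.imwrite('pics/w8.png',np.vstack([w['image'],0*w['image'][:10]])[:,:,::-1])
E
```

```text
clock: 9.65
tcp_pos: [0.5128, 0.0942, 0.1535]
orientation: [-0.002, 0.709, 0.705, -0.003]
wrist_force: [1.6, 0.0, 0.1]
finger_gap: -0.0001
clock: 10.07
tcp_pos: [0.4144, 0.095, 0.2471]
orientation: [0.002, 0.709, 0.706, 0.002]
wrist_force: [0.1, 0.6, 0.2]
finger_gap: -0.0003
[0.41442977 0.09498721 0.24712013]
s8 [(180, array([303.35555556, 222.31666667]))] [(92, array([302.18478261, 193.58695652]))]
[(2142, array([532.99813259, 285.50046685])), (1999, array([467.983992  , 210.35167584]))] [array([466.8468191, 209.2647147]), array([470.69590353, 212.27247814])]
```

View pics/w8.png

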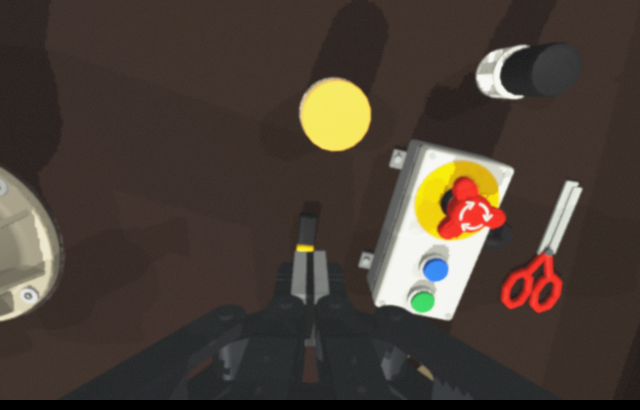

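The stop is out again: the side-view centroid is back at v=222.3 (222.6 at the start, 224.8 latched), and the lobes at (470,212) are back at rest. Nothing else has moved. Next is the reset button.

```bash
python3 -m crank '{"travel":[[-0.6,0.7,0],[-1.2,1.5,0],[-1.7,2.2,0],[-2.2,2.9,0.2],[-2.46,3.27,0.6]],"turn":[0.06,0.12,0.18,0.23,0.23]}'
python3 -m crank '{"travel":[[0,0,0.7],[0,0,1.4],[0,0,2],[0,0,2.4],[0,0,2.4]],"turn":[0,0,0,0,0]}'
python3 - <<'E'
from h import *
s=get_state();d=np.array([.5449,-.0037])-s['tcp_pos'][:2];q=s['orientation'];y=2*np.arctan2(q[2],q[1])
print(s['tcp_pos'],d@[np.cos(y),np.sin(y)]/.04,d@[np.sin(y),-np.cos(y)]/.04,np.degrees(y))
E
```

```text
clock: 10.63
tcp_pos: [0.5511, -0.007, 0.2194]
orientation: [0.002, 0.786, 0.618, 0.001]
wrist_force: [1.4, 0.4, 0.5]
finger_gap: 0.0001
clock: 11.05
tcp_pos: [0.5437, -0.004, 0.1182]
orientation: [-0.003, 0.785, 0.619, -0.003]
wrist_force: [0.3, -0.3, 0.2]
finger_gap: -0.0001
[ 0.54368774 -0.00399736  0.11822668] 0.014281373400861792 0.027745007917285743 76.54581153825843
```

```bash
python3 -m crank '{"travel":[[0.01,0.03,0.5],[0.01,0.03,0.9],[0.01,0.03,1.05],[0.01,0.03,1.12],[0.01,0.03,1.18]],"turn":[0,0,0,0,0]}'
python3 -m crank '{"travel":[[0,0,0.04],[0,0,0.08],[0,0,0.08]],"turn":[0,0,0]}'
```

```text
clock: 11.47
tcp_pos: [0.5477, -0.0039, 0.0767]
orientation: [0.0, 0.785, 0.62, 0.0]
wrist_force: [0.3, 0.3, -0.2]
finger_gap: 0.0004
clock: 11.72
tcp_pos: [0.5479, -0.0039, 0.0742]
orientation: [0.001, 0.785, 0.62, 0.001]
wrist_force: [-0.2, -0.5, 1.9]
finger_gap: 0.0001
```

```bash
python3 -m crank '{"travel":[[0,0,0.05],[0,0,0.1],[0,0,0.13],[0,0,0.13]],"turn":[0,0,0,0]}'
```

```text
clock: 12.05
tcp_pos: [0.548, -0.0039, 0.0708]
orientation: [0.001, 0.785, 0.62, 0.001]
wrist_force: [-4.1, -0.0, 16.9]
finger_gap: -0.0
```

Bottomed: 16.9 N at z = 0.0708, about 5 mm in. I'll let go, rise, and make a final check.

```bash
python3 -m crank '{"travel":[[0,0,-0.5],[0,0,-1.2],[0,0,-2],[0,0,-3],[0,0,-4]],"turn":[0,0,0,0,0]}'
python3 -m crank '{"travel":[[0,-0.5,0],[0,-1.2,0],[0,-2,0],[0,-2,0],[0,-2,0]],"turn":[0,0,0,0,0]}'
python3 - <<'E'
from h import *
b=snap('side','s9');w=snap('wrist','w9');s=get_state();print(s['tcp_pos'],s['wrist_force'],s['clock'])
print(blobs(b,'red',(285,205,335,250))[0][:1],blobs(b,'blue',(290,190,335,230))[0][:1])
cv2.imwrite('pics/w9.png',w['image'][:,:,::-1])
E
```

```text
clock: 12.47
tcp_pos: [0.5462, -0.0035, 0.229]
orientation: [-0.001, 0.785, 0.62, -0.001]
wrist_force: [1.0, -0.6, 0.3]
finger_gap: -0.0001
clock: 12.88
tcp_pos: [0.4679, 0.0153, 0.2282]
orientation: [0.0, 0.785, 0.62, 0.0]
wrist_force: [-0.3, 0.6, 0.5]
finger_gap: 0.0003
[0.47005766 0.01473207 0.22836657] [0.94519146 0.0269468  0.4851284 ] 12.9833
[(175, array([303.24      , 222.58285714]))] [(37, array([311.21621622, 209.54054054]))]
```

View pics/w9.png

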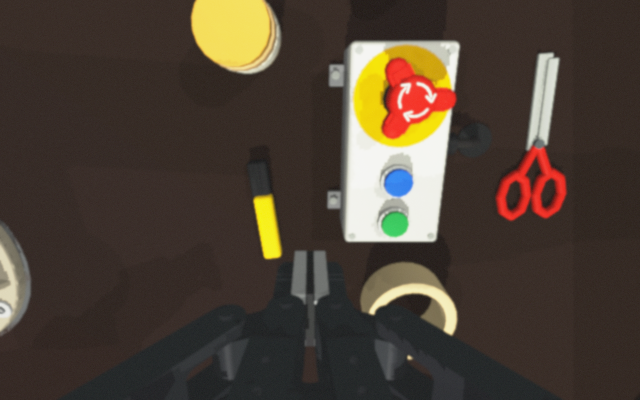

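The stop at (415,98) is out and unturned. Blue at (398,181) and green at (394,223) are both out, the surroundings are undisturbed, and the fingers are clear of everything.

```bash
python3 -c "
from workcell import *
print(hand_in())"
```

```text
the job is handed in; nothing more can be done
None
```

I did the emergency-stop test in the order asked and handed it in at about 13 s of the 48 s allowed.

- **Stop pressed:** with closed fingers I pressed the red button until it tripped. It met a firm end at about 14 N, 8 mm in, and stayed in after I let go; the side view showed it about 2 px lower.
- **Stop released:** I pushed one lobe clockwise with the outside of the closed fingers, without gripping the head. The first three tries were backed off, with forces up to about 33 N at the wrist. In two, the hand pressed mainly towards the axis. In the third, it turned the lobe only part way. It popped out on the fourth try, once I turned the hand along the lobe and raised the finger while pushing, because friction had been holding the head down.
- **Reset pressed:** I pressed the blue button about 5 mm to its end stop (16.9 N) and let go.

**Last checks:** in the side view, the stop (row 222.6) and the blue button (row 209.5) matched their starting positions to within 0.1 px, so both are out and the head is back at rest. The last wrist picture showed the green button and the things in view where they had been. The fingers were clear, with about 1 N of sensor noise.

I can't rule out that the gripper's linkage, and not only the fingertip, touched the head during the third try. The tip was also about 3 mm off centre on the blue button.

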